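# Set the edge dial of a bench speed controller

### The job

The repaired jigsaw is to be tried at the speed shown by the green mark (not the black one): slide the orange guard fully off the speed dial, roll the thumbwheel with a light fingertip until the tip of the red pointer is within the width of the green mark beside it, then slide the guard fully back over the dial. The wheel's spindle is delicate, so never load it with more than 12 N and leave the other things where they are.

Things in the scene. Friction and masses are not known exactly. Their poses are not given: they have to be found in the camera images.
- controller: blue case 220 (x) by 240 (y) by 75 mm high, flat grey top panel, fixed; origin at the centre of its underside, z up; its -x side (sockets) faces the robot, turned by some yaw. All directions below are its axes. The dial lies 15 mm from its centre to -x; the scale, a white strip along y, 60 mm to +x, under a fixed clear window 50 (x) by 110 (y) mm standing 9.5 mm above the panel.
- dial: black frame of the dial slot; origin at the slot's centre on the panel's top, 75 mm above the table, axes as the controller's. Slot 14 (x) by 52 (y) mm. Through it stands the edge of a black ribbed thumbwheel, 28 mm radius, 10 mm wide, spindle along x, centred. It turns 1.9 rad either way from its middle; about 1.1 N along the rim turns it, and it stays where left.
- dial_slot (a point): the same slot centre on the panel. The wheel's top is somewhere from 4 to 14 mm straight above it: unlike from one unit to the next and not measured, so feel for it. The wheel sits on its spindle in a soft bush: it gives by 4 N per mm, down or sideways, over 1.5 mm and is hard after that.
- pointer_tip (a point): the tip of the flat red pointer (4 mm wide) on the scale, under the window, 3.5 mm above the panel. It is geared to the thumbwheel and moves along y only, the same way as the top of the wheel: 18 mm for each radian of the wheel, which is 0.64 mm for each mm that the wheel's rim is rolled; it ranges over 34 mm either side of the scale's middle.
- green_mark: green block 12 (x) by 6 (y) by 5 mm on the +x side of the scale, fixed; origin at the middle of its edge next to the pointer, on the panel; axes as the controller's. The pointer is level with it when both have the same y on the controller.
- guard (a joint): how far the orange guard is slid off the dial, m: 0 = fully over the dial, 0.050 = fully off; it slides towards the controller's -x (towards the robot) between hard stops, stays where it is left, and takes about 2 N. It is a tunnel 26 (x) by 64 (y) mm, its flat roof 18.5 mm above the panel, open on its -x and +x sides.
- guard_ridge (a point): middle of the top edge of the black ridge on the guard's roof: the ridge is 6 (x) by 44 (y) mm, stands 13 mm above the roof, at the middle of the guard; this point is 31.5 mm above the panel. Push it either way or pinch it.
- black_mark: black block like the green one, another tool's setting; ignore it
- fuse_pot: small jar with a blue cap, 32 mm across and 35 mm high, standing loose on the panel; bystander; origin under its centre
- solder_ring: brass ring 34 mm across and 20 mm high lying loose on the panel; bystander
- jigsaw: blue and green jigsaw, 180 by 60 by 129 mm, standing loose at the robot's left; bystander
- spray_can: spray can 56 mm across, 150 mm high, at the left; bystander
- red_driver: red screwdriver lying at the right; bystander
- yellow_driver: yellow screwdriver lying at the right; bystander
- spanner: steel spanner lying at the right; bystander

How it is judged (in metres and radians):
On the way, in this order (a step that is already met when the one before it is completed fails the run):
1. the guard is slid fully off the dial (at least 44 mm) (value of joint guard above 0.044 m), for 0.1 s.
2. with the guard still off, the dial is set: pointer within 3 mm of the green mark along the scale, the wheel let go (y of pointer_tip in the frame of green_mark between -0.003 and 0.003 m and contact force between the fingers and wheel_c0 below 0.05 N and value of joint guard above 0.03 m), for 0.2 s.
At the end, for the whole second after the job is handed in: The red pointer stands within 3 mm of the green mark along the scale and the guard is back over the dial to within 5 mm (y of pointer_tip in the frame of green_mark between -0.003 and 0.003 m and value of joint guard below 0.005 m); the robot touches nothing.
It fails at once if the thumbwheel is loaded with more than 12 N (contact force between anything else and wheel_c0 above 12 N).
It fails at once if a bystander is moved by more than 20 mm (distance of any of fuse_pot, solder_ring, jigsaw, spray_can, red_driver, yellow_driver, spanner from where it was at the start of the episode above 0.02 m).
It also fails if it takes over 51 s, if anything falls off the work surface, if the arm or the gripper's body presses on something with over 40 N, if the wrist force passes 120 N, or if a joint passes its speed limit or range.

### The arm

A 6-joint arm with a two-finger parallel gripper is mounted at the origin on the work surface. World frame = base frame: x ahead of the robot, y to its left, z up, the work surface at z = 0. Lengths are in mm, angles in rad, forces in N, time in s.
With the tool pointing down it reaches from about 350 to 775 mm from the base axis. Payload 7.3 kg.
Tool frame: the origin (TCP) lies on the centre line of the jaws, within the pads' length; the fingertips stand 19 mm ahead of it and the grasp point (between the pads) is the TCP; z points along the fingers, y is the line along which they close (so a half turn about z gives the same grasp; the last joint's range is limited). The gripper opens to 92 mm and grips with 3 to 60 N. Pads are 19 mm wide; open, the fingers measure 130 mm over their backs; the gripper's body (75 mm by 190 mm) begins 47 mm behind the grasp point.
Start: joints at [1.01, 0.342, 1.524, -0, 1.275, -0.146], TCP at [211.566, 480.503, 245.741] pointing down, gripper open.
Joint ranges: [-2.53, 2.53], [-0.77, 2.02], [0.04, 2.7], [-1, 4.14], [0.28, 2.66], [-3.11, 3.11]. Speed limits (rad/s): [2.57, 2.57, 3.14, 3.14, 3.14, 3.14].

### API

Orientations are given as a unit quaternion [w, x, y, z].
In Python, from station import * gives the robot as it stands. The module is installed in compiled form; this text tells all that it offers.
- The arm moves only by the tool carry_out, never from a script. Its argument "series" is a list of rows, each an object with "delta_pos": the shift along the tool's x, y, z in cm, a list of three; "twist": the turn, a rotation vector about the tool's x, y, z in degrees, a list of three; "fingers": the finger opening in cm, from 0 to 9.18. A call has 1 to 8 rows; each row shifts and turns the commanded pose from where the row before left it, along the tool's axes as they then stand; what a row does not reach is not made up. A row lasts 1/8 s, in which the tool goes at most 62.5 mm and 10.7 degrees, less where a joint would pass 70% of its speed; a pose out of reach is approached as far as the arm can. A call is refused whole if a number of a shift passes 6.25 or a number of a turn 10.7, either way. A call with a gripper value outside its range is refused whole. The fingers move at their own pace and stop on an object; the grip force is fixed at half the most. Time passes only in rows, so rows that do not move let the fingers close. It gives the time, the measured TCP pose, the force, the opening and the grip force at its end, in the units of the state.
- observe(): the state, without advancing time (a new reading comes with each control period).
- get_image(name): name is "side" or "top" or "wrist"; returns a dict with "image" (400x640x3 uint8, red, green, blue), "range_z" (400x640 float32, mm along the optical axis (not along the pixel's ray), 0 where there is no reading), "fx", "fy", "cx", "cy" (pixels), "rvec" (rotation vector, rad) and "tvec" (3), from world to camera coordinates, as OpenCV has them; the wrist camera has in their place "T_tool_cam" (4x4, takes a point from camera to tool coordinates, whose origin is the TCP and whose axes are the flange's). Camera axes: x right, y down, z forward; pixel columns grow to the right and rows downward; lengths in mm; the calibration is good to about 2 mm. A picture is of the moment at which its call begins: read the wrist's pose just before it.
- close_job(): hands the job in; it is judged then, once.
The state is a dict: "time": time; "joint_positions": joint angles; "qd": joint speeds; "effort": joint torques, N m; "ee_pos": TCP position; "ee_rot": TCP orientation; "wrist_force": force on the tool from outside, world axes, zero at the start; "ft_torque": the same for the moment, N m; "finger_gap": finger opening in mm; "gripper_force": force on a finger pad.
Only numpy, scipy, OpenCV 4.12 (cv2) and the standard library are available. Lean on these libraries where they do the work, as an engineer would, in place of code of your own. Each camera call takes 0.05 s, during which the arm holds its last target. There are 200 camera calls.

## Working session

There is one attempt and no reset: what is moved stays moved. The work goes in short steps, Python scripts to look and compute and a tool call to move; the robot and the scene stay as the last step left them, time stands still between calls to the robot, and variables do not carry over. Pictures are saved under pics/ and viewed, at most 10 in all, crops included, and the job is handed in when it is done.

Besides the shell and the picture viewer there is one more tool, called after "Request:" as name(argument=value, ...) on one line, values as JSON. carry_out: Moves the arm, as the interface text tells. Its arguments: {"type":"object","properties":{"series":{"type":"array","items":{"type":"object","properties":{"delta_pos":{"type":"array","items":{"type":"number"}},"twist":{"type":"array","items":{"type":"number"}},"fingers":{"type":"number"}}}}},"required":["series"]}

```bash
mkdir -p pics
cat > h.py <<'E'
from station import *
import numpy as np, cv2
from scipy.spatial.transform import Rotation as R
def cam(name):
    s=observe(); d=get_image(name)
    K=np.array([[d['fx'],0,d['cx']],[0,d['fy'],d['cy']],[0,0,1.]])
    if 'rvec' in d:
        Rc=R.from_rotvec(np.ravel(d['rvec'])).as_matrix(); t=np.ravel(d['tvec']); Rw=Rc.T; o=-Rc.T@t
    else:
        q=s['ee_rot']; Rt=R.from_quat([q[1],q[2],q[3],q[0]]).as_matrix(); T=np.array(d['T_tool_cam'])
        Rw=Rt@T[:3,:3]; o=Rt@T[:3,3]+np.array(s['ee_pos'])
    return d['image'],d['range_z'],K,Rw,o
def plane(c,uv,z):
    _,_,K,Rw,o=c; r=Rw@np.linalg.inv(K)@np.array([uv[0],uv[1],1.]); return o+r*(z-o[2])/r[2]
def depthpt(c,uv):
    _,D,K,Rw,o=c; u,v=map(int,np.round(uv)); return o+Rw@np.linalg.inv(K)@np.array([uv[0],uv[1],1.])*D[v,u]
def save(c,n): cv2.imwrite('pics/'+n,cv2.cvtColor(c[0],cv2.COLOR_RGB2BGR))
E
python3 - <<'E'
from h import *
for n in ['top','side']:
    c=cam(n); save(c,n+'0.png'); print(n,c[4].round(0),c[3][:,2].round(2))
s=observe(); print(s['ee_pos'],s['ee_rot'],s['time'],s['finger_gap'],s['wrist_force'])
a=cv2.imread('pics/top0.png');b=cv2.imread('pics/side0.png')
cv2.imwrite('pics/both.png',cv2.resize(np.vstack([a,b]),(480,600)))
E
```

```text
top [ 526.  -44. 1318.] [ 0.04  0.02 -1.  ]
side [  55. -725.  960.] [ 0.42  0.57 -0.7 ]
[211.37944588 480.21596058 245.12872834] [-2.28179601e-04  2.05911210e-01  9.78570453e-01 -6.24325278e-04] 0.1 91.7968712391796 [ 1.04882865 -0.44739195 -0.27344143]
```

View pics/top0.png

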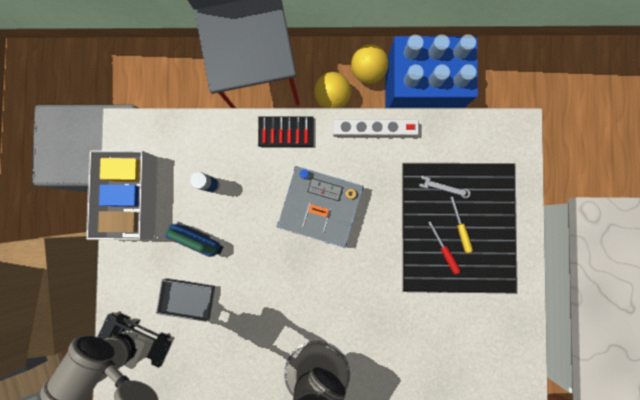

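View pics/side0.png

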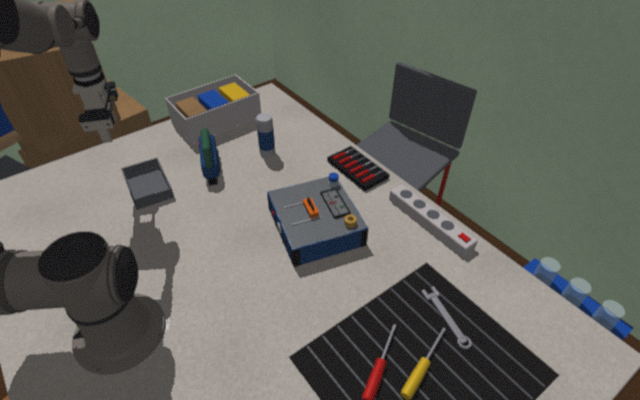

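The top view shows the controller at about (322,205), turned in yaw. The orange guard is at (318,211), the window at (325,189), the blue-capped pot at (305,174) and the brass ring at (351,193). The side view agrees, with the guard at (311,207).

Run:
```python
from h import *
c=cam('top'); s=cam('side')
def cen(c,lo,hi,box):
    h=cv2.cvtColor(c[0],cv2.COLOR_RGB2HSV); m=cv2.inRange(h,lo,hi); k=np.zeros_like(m); x0,y0,x1,y1=box; k[y0:y1,x0:x1]=m[y0:y1,x0:x1]; return k
m=cen(c,(5,150,120),(16,255,255),(270,160,370,250)); ms=cen(s,(5,150,120),(16,255,255),(280,180,345,230))
def tri(a,ua,b,ub):
    ra=a[3]@np.linalg.inv(a[2])@np.r_[ua,1]; rb=b[3]@np.linalg.inv(b[2])@np.r_[ub,1]
    k=np.linalg.lstsq(np.c_[ra,-rb],b[4]-a[4],rcond=None)[0]; p=a[4]+ra*k[0];q=b[4]+rb*k[1]; return (p+q)/2,np.linalg.norm(p-q)
f=lambda m:np.argwhere(m>0).mean(0)[::-1]
print(f(m),f(ms),tri(c,f(m),s,f(ms)), plane(c,f(m),93.5), cv2.minAreaRect(np.argwhere(m>0)[:,::-1].astype(np.float32)))
# panel by depth height
_,D,K,Rw,o=c
v,u=np.mgrid[150:260,265:375]; P=(np.linalg.inv(K)@np.stack([u.ravel(),v.ravel(),np.ones(u.size)]))*D[150:260,265:375].ravel(); P=(Rw@P).T+o
g=P[(P[:,2]>60)]; print('panel z',np.median(g[:,2])); r=cv2.minAreaRect(g[:,:2].astype(np.float32)); print(r)
print(cv2.boxPoints(r).round(0).tolist())
```

```text
[318.08661417 210.15748031] [310.09821429 206.73214286] (array([573.31427928,  -3.11985566,  87.21301472]), np.float64(0.11248613273488296)) [573.02909179  -3.29786356  93.5       ] ((318.2499694824219, 210.25001525878906), (18.34120750427246, 7.273238182067871), 18.43494987487793)
panel z 74.99946861418061
((588.0033569335938, -8.084976196289062), (244.42514038085938, 220.81007385253906), 73.66776275634766)
[[448.0, -94.0], [660.0, -156.0], [728.0, 78.0], [516.0, 140.0]]
```

```bash
cat >> h.py <<'E'
YAW=np.deg2rad(-16.33)
CX=np.array([np.cos(YAW),np.sin(YAW),0]); CY=np.array([-np.sin(YAW),np.cos(YAW),0])
def Rt():
    q=observe()['ee_rot']; return R.from_quat([q[1],q[2],q[3],q[0]])
def totool(target):
    return (Rt().as_matrix().T@(np.array(target)-np.array(observe()['ee_pos'])))/10
Rgoal=R.from_matrix(np.c_[-CX,CY,[0,0,-1]])
def twist(): return (Rt().inv()*Rgoal).as_rotvec(degrees=True)
E
python3 - <<'E'
from h import *
d=get_image('wrist'); print(np.array(d['T_tool_cam']).round(2),d['fx'])
M=Rgoal.as_matrix(); print(twist().round(2), M.T@(np.array([573,-3.2,245])-observe()['ee_pos'])/10)
E
```

```text
[[  -0.     -0.96   -0.28   75.48]
 [   1.     -0.     -0.      0.78]
 [  -0.     -0.28    0.96 -138.12]
 [   0.      0.      0.      1.  ]] 304.34599186085916
[-0.04 -0.01 -7.44] [-4.82913212e+01 -3.62387569e+01  3.87926255e-02]
```

Request:
carry_out(series=[{"twist": [0, 0, -7.4], "fingers": 0}, {"delta_pos": [-4.2, -3.0, 0], "fingers": 0}, {"delta_pos": [-4.2, -3.0, 0], "fingers": 0}, {"delta_pos": [-4.2, -3.0, 0], "fingers": 0}, {"delta_pos": [-4.2, -3.0, 0], "fingers": 0}, {"delta_pos": [-4.2, -3.0, 0], "fingers": 0}, {"delta_pos": [-4.2, -3.0, 0], "fingers": 0}, {"delta_pos": [-4.2, -3.0, 0], "fingers": 0}])

```text
validation failed for argument at $.se...
```

Request:
carry_out(series=[{"delta_pos": [-4.2, -3.0, 0], "fingers": 0}, {"delta_pos": [-4.2, -3.0, 0], "fingers": 0}, {"delta_pos": [-4.2, -3.0, 0], "fingers": 0}, {"delta_pos": [-4.2, -3.0, 0], "fingers": 0}, {"delta_pos": [-4.2, -3.0, 0], "fingers": 0}, {"fingers": 0}, {"fingers": 0}])

```text
validation failed for argument at $.se...
```

Run:
```python
from h import *
c=cam('wrist'); save(c,'w1.png'); s=observe(); print(s['time'],s['ee_pos'],twist(),s['finger_gap'],s['wrist_force'])
```

```text
0.3 [211.50693283 480.40561938 245.53057907] [-2.29267485e-02 -5.77207414e-03 -7.43808491e+00] 92.13714155404091 [-0.07785829  0.12858159 -0.46225948]
```

View pics/w1.png

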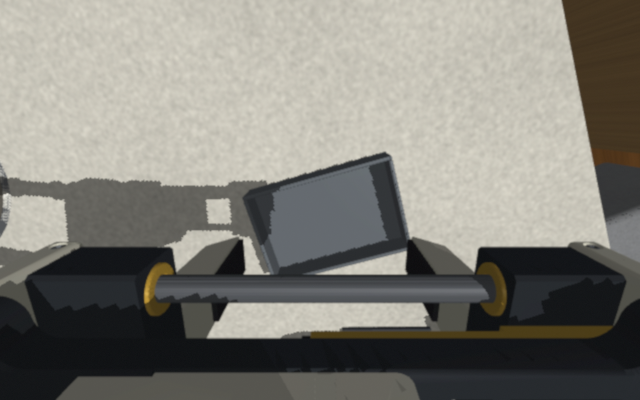

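The calls were refused because every row needs all its fields. The picture shows only the tray and the open fingers at the bottom (tips at row ~240).

Request:
carry_out(series=[{"delta_pos": [0, 0, 0], "twist": [0, 0, -7.4], "fingers": 0}, {"delta_pos": [-4.2, -3.0, 0], "twist": [0, 0, 0], "fingers": 0}, {"delta_pos": [-4.2, -3.0, 0], "twist": [0, 0, 0], "fingers": 0}, {"delta_pos": [-4.2, -3.0, 0], "twist": [0, 0, 0], "fingers": 0}, {"delta_pos": [-4.2, -3.0, 0], "twist": [0, 0, 0], "fingers": 0}, {"delta_pos": [-4.2, -3.0, 0], "twist": [0, 0, 0], "fingers": 0}, {"delta_pos": [-4.2, -3.0, 0], "twist": [0, 0, 0], "fingers": 0}, {"delta_pos": [-4.2, -3.0, 0], "twist": [0, 0, 0], "fingers": 0}])

```text
time: 1.3
ee_pos: [435.4, 194.7, 245.8]
ee_rot: [0.0, 0.142, 0.99, 0.0]
wrist_force: [0.3, 0.7, -0.6]
finger_gap: 16.4
gripper_force: 0.0
```

Request:
carry_out(series=[{"delta_pos": [-4.2, -3.0, 0], "twist": [0, 0, 0], "fingers": 0}, {"delta_pos": [-4.2, -3.0, 0], "twist": [0, 0, 0], "fingers": 0}, {"delta_pos": [-4.2, -3.0, 0], "twist": [0, 0, 0], "fingers": 0}, {"delta_pos": [-4.2, -3.0, 0], "twist": [0, 0, 0], "fingers": 0}, {"delta_pos": [-4.2, -3.0, 0], "twist": [0, 0, 0], "fingers": 0}, {"delta_pos": [0, 0, 0], "twist": [0, 0, 0], "fingers": 0}, {"delta_pos": [0, 0, 0], "twist": [0, 0, 0], "fingers": 0}])

```text
time: 2.17
ee_pos: [593.2, -6.6, 245.3]
ee_rot: [-0.001, 0.143, 0.99, 0.0]
wrist_force: [1.4, 0.2, -0.5]
finger_gap: 0.3
gripper_force: 0.0
```

Run:
```python
from h import *
c=cam('wrist'); save(c,'w2.png'); s=observe(); print(s['time'],s['ee_pos'],twist(),s['finger_gap'],s['wrist_force'])
```

```text
2.225 [593.08451979  -6.12063334 245.58873833] [ 0.01716426 -0.05038233 -0.00453718] 0.5548335068317151 [-0.66860428 -1.13496903  0.28997067]
```

View pics/w2.png

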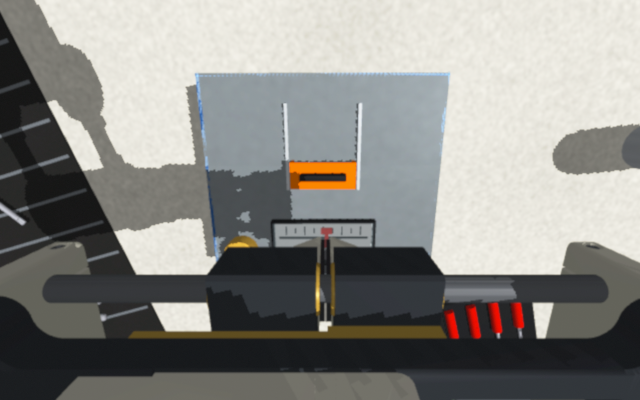

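The wrist view shows the guard at (322,175) with its ridge at (322,178), the pointer at (327,231) on the scale, and the ring at (240,242). The hand hides the marks.

Run:
```python
from h import *
c=cam('wrist'); h=cv2.cvtColor(c[0],cv2.COLOR_RGB2HSV)
m=cv2.inRange(h[155:195,280:365],(0,0,0),(179,255,60)); n,l,st,ce=cv2.connectedComponentsWithStats(m)
i=1+np.argmax(st[1:,4]); r=ce[i]+[280,155]; print(st[i],r)
for z in (93.5,106.5): print(plane(c,r,z))
print('depth',depthpt(c,r))
p=plane(c,r,106.5)
# tool offsets: ridge in tool frame and target at ridge +x side, 22 mm gap
print('tool to ridge',totool(p)); 
# yaw check: panel left/right edges
o=cv2.inRange(h[155:195,280:365],(5,150,80),(18,255,255))
q=np.argwhere((o>0)|(m>0))[:,::-1]+[280,155]
rr=cv2.minAreaRect(np.array([plane(c,x,93.5)[:2] for x in q],np.float32)); print(rr)
```

```text
[ 19  19  46   7 263] [321.04562738 177.39543726]
[573.77581828  -3.48921222  93.5       ]
[571.41680233  -2.62453303 106.5       ]
depth [571.38027074  -2.61114266 106.70131724]
tool to ridge [ 2.16513279 -0.30375097 13.93516517]
((571.52392578125, -1.6884078979492188), (63.708595275878906, 26.356582641601562), 73.59233856201172)
```

Request:
carry_out(series=[{"delta_pos": [0, -0.3, 4.5], "twist": [0, 0, 0], "fingers": 0}, {"delta_pos": [0, 0, 4.4], "twist": [0, 0, 0], "fingers": 0}, {"delta_pos": [0, 0, 4.0], "twist": [0, 0, 0], "fingers": 0}, {"delta_pos": [0, 0, 0], "twist": [0, 0, 0], "fingers": 0}])

```text
time: 2.78
ee_pos: [591.4, -8.4, 115.2]
ee_rot: [-0.002, 0.142, 0.99, 0.0]
wrist_force: [-1.0, 0.3, 0.4]
finger_gap: 0.5
gripper_force: 0.0
```

Request:
carry_out(series=[{"delta_pos": [0.8, 0, 0], "twist": [0, 0, 0], "fingers": 0}, {"delta_pos": [0.8, 0, 0], "twist": [0, 0, 0], "fingers": 0}, {"delta_pos": [0.8, 0, 0], "twist": [0, 0, 0], "fingers": 0}, {"delta_pos": [0.8, 0, 0], "twist": [0, 0, 0], "fingers": 0}, {"delta_pos": [0.8, 0, 0], "twist": [0, 0, 0], "fingers": 0}, {"delta_pos": [0.8, 0, 0], "twist": [0, 0, 0], "fingers": 0}, {"delta_pos": [0.8, 0, 0], "twist": [0, 0, 0], "fingers": 0}])

```text
time: 3.65
ee_pos: [538.6, 6.0, 116.8]
ee_rot: [0.0, 0.142, 0.99, -0.0]
wrist_force: [3.1, -1.0, 1.4]
finger_gap: 0.6
gripper_force: 1.1
```

Run:
```python
from h import *
c=cam('wrist'); s=observe(); print(s['time'],s['ee_pos'],s['wrist_force'],s['finger_gap'])
print('rel dial',(np.array(s['ee_pos'])-[571.5,-2.6,75])@np.c_[CX,CY,[0,0,1]])
h=cv2.cvtColor(c[0],cv2.COLOR_RGB2HSV); o=cv2.inRange(h,(5,150,80),(18,255,255)); o[:, :200]=0; o[:,450:]=0
q=np.argwhere(o>0)[:,::-1]; rr=cv2.minAreaRect(np.array([plane(c,x,93.5)[:2] for x in q],np.float32)); print(rr)
```

```text
3.7 [538.01155609   6.18901766 116.79899879] [ 1.29103361 -0.95958895  1.39693716] 0.4800219881245296
rel dial [-34.60866119  -0.98146686  41.79899879]
((522.358154296875, 12.477411270141602), (63.232364654541016, 29.200586318969727), 73.56236267089844)
```

Request:
carry_out(series=[{"delta_pos": [0.15, 0, 0], "twist": [0, 0, 0], "fingers": 0}, {"delta_pos": [0.15, 0, 0], "twist": [0, 0, 0], "fingers": 0}, {"delta_pos": [0, 0, 0], "twist": [0, 0, 0], "fingers": 0}])

```text
time: 4.08
ee_pos: [537.7, 6.3, 116.8]
ee_rot: [0.002, 0.142, 0.99, -0.0]
wrist_force: [6.7, -2.4, -1.5]
finger_gap: 0.3
gripper_force: 3.4
```

Request:
carry_out(series=[{"delta_pos": [-0.6, 0, 0], "twist": [0, 0, 0], "fingers": 0}, {"delta_pos": [0, 0, -4.3], "twist": [0, 0, 0], "fingers": 0}, {"delta_pos": [0, 0, -4.3], "twist": [0, 0, 0], "fingers": 0}, {"delta_pos": [-3.6, 0, -3], "twist": [0, 0, 0], "fingers": 0}, {"delta_pos": [-3.6, 0, 0], "twist": [0, 0, 0], "fingers": 0}, {"delta_pos": [-3.4, 0, 0], "twist": [0, 0, 0], "fingers": 0}, {"delta_pos": [0, 0, 0], "twist": [0, 0, 0], "fingers": 0}, {"delta_pos": [0, 0, 0], "twist": [0, 0, 0], "fingers": 0}])

```text
time: 5.08
ee_pos: [642.7, -24.4, 231.8]
ee_rot: [-0.001, 0.142, 0.99, 0.0]
wrist_force: [-0.8, 0.8, 0.2]
finger_gap: 0.5
gripper_force: 0.0
```

Run:
```python
from h import *
c=cam('wrist'); s=observe(); print(s['time'],s['ee_pos'],s['wrist_force'])
im=cv2.cvtColor(c[0],cv2.COLOR_RGB2BGR)[70:270,180:460]; cv2.imwrite('pics/w3.png',cv2.resize(im,None,fx=2.8,fy=2.8,interpolation=cv2.INTER_CUBIC))
np.savez('w3.npz',a=c[0],D=c[1],K=c[2],Rw=c[3],o=c[4])
```

```text
5.125 [642.6428017  -24.3092766  232.28702752] [0.02752539 0.35619626 0.32604698]
```

View pics/w3.png

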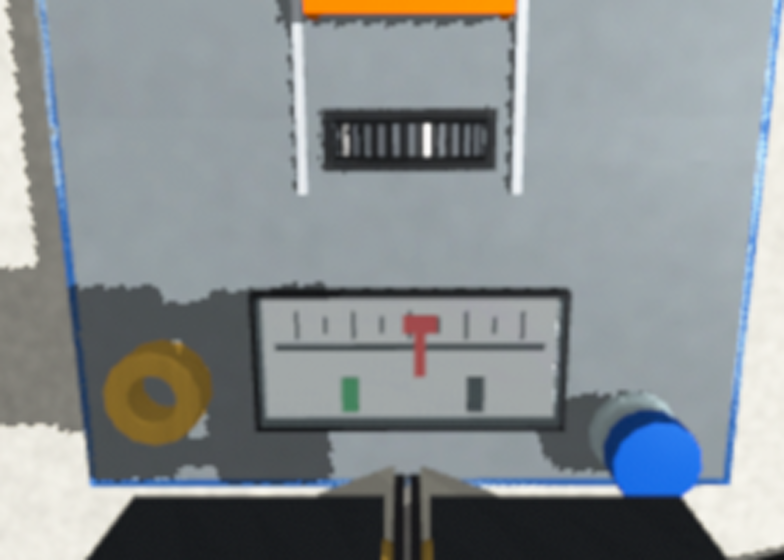

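The crop shows the pointer tip at (419,376) and the green mark at (350,394), to the left of the tip (-y). The black mark is at (475,394). The wheel is exposed, centred at (409,140), with a white rib at (427,140), and the guard is fully off at the top of the frame.

```bash
cat >> h.py <<'E'
DIAL=np.array([571.5,-2.6,75.])
def ctl(p): return (np.asarray(p)-DIAL)@np.c_[CX,CY,[0,0,1]]
def marks(c):
    h=cv2.cvtColor(c[0],cv2.COLOR_RGB2HSV)
    def blob(m,box):
        k=np.zeros_like(m); x0,y0,x1,y1=box; k[y0:y1,x0:x1]=m[y0:y1,x0:x1]; n,l,st,ce=cv2.connectedComponentsWithStats(k); i=1+np.argmax(st[1:,4]); return st[i],ce[i],l==i
    g=blob(cv2.inRange(h,(45,60,40),(90,255,255)),(250,100,400,260))
    r=blob(cv2.inRange(h,(170,80,60),(179,255,255))|cv2.inRange(h,(0,80,60),(4,255,255)),(250,100,400,260))
    v,u=np.nonzero(r[2]); tv=v.max(); tu=u[v>=tv-4].mean()
    print('green px',g[1],g[0],'tip px',tu,tv,r[0])
    G=ctl(plane(c,g[1],79)); P=ctl(plane(c,(tu,tv),78.5)); print('green',G,'tip',P,'tip-green y',P[1]-G[1]); return P[1]-G[1]
E
python3 - <<'E'
from h import *
z=np.load('w3.npz'); c=(z['a'],z['D'],z['K'],z['Rw'],z['o'])
marks(c)
for u in range(300,356,5): print(u,[ctl(depthpt(c,(u,v))).round(1).tolist() for v in (117,120,123)])
h=cv2.cvtColor(c[0],cv2.COLOR_RGB2GRAY)
m=(h[105:135,285:365]<70).astype(np.uint8); q=np.argwhere(cv2.morphologyEx(m,cv2.MORPH_CLOSE,np.ones((5,5))))[:,::-1]+[285,105]
rr=cv2.minAreaRect(np.array([plane(c,x,77)[:2] for x in q],np.float32)); print(rr,ctl(np.r_[rr[0],75]))
E
```

```text
green px [304.57142857 210.5       ] [302 205   6  12  70] tip px 329.5 203 [324 183  12  21 131]
green [ 88.55441729 -20.53408162   4.        ] tip [80.94891392  4.39147955  3.5       ] tip-green y 24.92556116597722
300 [[-1.3, -23.2, 1.0], [1.4, -23.4, -0.7], [4.1, -23.4, -0.8]]
305 [[-1.3, -18.3, 5.0], [1.4, -18.3, 5.6], [4.0, -18.3, 6.4]]
310 [[-1.3, -13.4, 11.2], [1.3, -13.5, 10.1], [3.9, -13.5, 9.9]]
315 [[-1.3, -8.9, 12.5], [1.3, -8.9, 11.3], [3.9, -8.9, 12.2]]
320 [[-1.3, -4.4, 11.8], [1.3, -4.4, 12.7], [3.9, -4.4, 12.5]]
325 [[-1.2, 0.1, 11.2], [1.3, 0.0, 13.3], [4.0, 0.0, 11.1]]
330 [[-1.2, 4.5, 12.3], [1.3, 4.5, 12.5], [3.9, 4.5, 12.4]]
335 [[-1.2, 9.0, 10.9], [1.4, 9.0, 12.7], [4.0, 9.1, 10.9]]
340 [[-1.2, 13.6, 9.9], [1.4, 13.6, 8.9], [4.0, 13.7, 8.6]]
345 [[-1.2, 18.3, 6.8], [1.4, 18.3, 6.8], [4.1, 18.4, 5.4]]
350 [[-1.2, 23.2, 2.4], [1.4, 23.3, 1.7], [4.1, 23.4, 1.2]]
355 [[-1.2, 28.0, 0.5], [1.5, 28.1, -0.0], [4.2, 28.1, 0.4]]
((573.0970458984375, -2.430522918701172), (56.45320510864258, 17.874876022338867), 73.56976318359375) [1.48496646 0.61168023 0.        ]
```

Run:
```python
from h import *
z=np.load('w3.npz'); c=(z['a'],z['D'],z['K'],z['Rw'],z['o']); D=c[1]
T=np.array(get_image('wrist')['T_tool_cam'])
v,u=np.nonzero((D>60)&(D<190)); P=np.linalg.inv(c[2])@np.stack([u,v,np.ones(len(u))])*D[v,u]; P=(T[:3,:3]@P).T+T[:3,3]
for a in range(-30,22,4):
    q=P[(P[:,2]>a)&(P[:,2]<a+4)&(abs(P[:,1])<60)]
    if len(q): print(a,len(q),q.min(0).round(1),q.max(0).round(1))
```

```text
-30 134 [ -8.6  -1.8 -27.3] [  0.5   2.9 -26. ]
-26 66 [ -9.1  -1.8 -26. ] [ -0.3   2.9 -24.7]
-22 15 [  9.8  -1.4 -19.8] [ 10.5   2.6 -18.2]
-18 45 [  9.4  -1.4 -18. ] [ 10.8   2.6 -14.1]
-14 46 [  9.4  -2.9 -13.9] [ 12.1   3.6 -10.2]
-10 66 [  9.  -3. -10.] [12.3  4.1 -6. ]
-6 61 [ 9.6 -3.1 -5.9] [12.4  4.2 -2. ]
-2 55 [ 9.7 -3.2 -1.9] [12.3  4.3  1.9]
2 64 [  9.6 -14.    2.1] [12.1 15.1  6. ]
6 183 [  9.5 -15.6   6. ] [12.2 16.8 10. ]
10 134 [  9.6 -12.9  10. ] [12.2 14.  14. ]
14 83 [ 9.5 -8.9 14. ] [12.  9. 18.]
18 25 [ 9.8 -4.7 18.1] [11.9  5.8 21.1]
```

```bash
cat >> h.py <<'E'
def w(x,y,z): return DIAL+CX*x+CY*y+np.array([0,0,z])
def avg(n=6):
    F=[];P=[]
    for _ in range(n): get_image('side'); s=observe(); F.append(s['wrist_force']); P.append(s['ee_pos'])
    P=np.mean(P,0); print('t',round(s['time'],2),'F',np.mean(F,0).round(2),'sd',np.std(F,0).round(2),'ctl',ctl(P).round(2)); return P
E
python3 - <<'E'
from h import *
P=avg(4); print(Rt().as_matrix().T@(w(1.5,6,37)-P)/10, twist())
E
```

```text
t 5.38 F [ 0.17  0.02 -0.09] sd [0.41 0.74 0.22] ctl [ 74.86  -0.78 158.07]
[ 7.33976256  0.67249345 12.10496308] [ 0.01057054  0.01571301 -0.02235329]
```

Request:
carry_out(series=[{"delta_pos": [3.7, 0.3, 0], "twist": [0, 0, 0], "fingers": 0}, {"delta_pos": [3.6, 0.4, 2.0], "twist": [0, 0, 0], "fingers": 0}, {"delta_pos": [0, 0, 4.5], "twist": [0, 0, 0], "fingers": 0}, {"delta_pos": [0, 0, 4.0], "twist": [0, 0, 0], "fingers": 0}, {"delta_pos": [0, 0, 1.4], "twist": [0, 0, 0], "fingers": 0}, {"delta_pos": [0, 0, 0], "twist": [0, 0, 0], "fingers": 0}])

```text
time: 6.12
ee_pos: [575.6, 2.6, 113.7]
ee_rot: [-0.0, 0.142, 0.99, 0.0]
wrist_force: [0.4, 0.7, 0.1]
finger_gap: 0.5
gripper_force: 0.0
```

```bash
python3 -c "
from h import *
avg(4)"
```

```text
t 6.33 F [-0.24  0.03  0.36] sd [0.39 0.36 0.46] ctl [ 3.48  6.27 40.19]
```

Request:
carry_out(series=[{"delta_pos": [0.2, 0, 0.2], "twist": [0, 0, 0], "fingers": 0}, {"delta_pos": [0, 0, 0.2], "twist": [0, 0, 0], "fingers": 0}, {"delta_pos": [0, 0, 0.2], "twist": [0, 0, 0], "fingers": 0}, {"delta_pos": [0, 0, 0], "twist": [0, 0, 0], "fingers": 0}])

```text
time: 6.82
ee_pos: [573.8, 3.1, 107.7]
ee_rot: [0.0, 0.142, 0.99, 0.0]
wrist_force: [-0.6, -0.0, 1.6]
finger_gap: 0.5
gripper_force: 0.4
```

Request:
carry_out(series=[{"delta_pos": [0, 0, 0.03], "twist": [0, 0, 0], "fingers": 0}, {"delta_pos": [0, 0, 0.03], "twist": [0, 0, 0], "fingers": 0}, {"delta_pos": [0, 0, 0], "twist": [0, 0, 0], "fingers": 0}])

```text
time: 7.2
ee_pos: [573.8, 3.1, 107.3]
ee_rot: [0.0, 0.142, 0.99, 0.0]
wrist_force: [-1.7, 0.9, 1.3]
finger_gap: 0.4
gripper_force: 1.0
```

```bash
python3 -c "
from h import *
avg(4)"
```

```text
t 7.4 F [0.05 0.34 1.74] sd [0.19 0.56 0.46] ctl [ 0.57  6.13 32.22]
```

Request:
carry_out(series=[{"delta_pos": [0, 0, 0.03], "twist": [0, 0, 0], "fingers": 0}, {"delta_pos": [0, 0, 0.02], "twist": [0, 0, 0], "fingers": 0}, {"delta_pos": [0, 0, 0], "twist": [0, 0, 0], "fingers": 0}])

```text
time: 7.78
ee_pos: [573.8, 3.1, 106.8]
ee_rot: [0.0, 0.142, 0.99, 0.0]
wrist_force: [-0.9, 0.7, 3.4]
finger_gap: 0.2
gripper_force: 1.8
```

```bash
python3 -c "
from h import *
avg(4)"
```

```text
t 7.97 F [-0.33 -0.29  4.  ] sd [0.68 0.5  0.55] ctl [ 0.61  6.15 31.73]
```

Request:
carry_out(series=[{"delta_pos": [0, -0.15, 0], "twist": [0, 0, 0], "fingers": 0}, {"delta_pos": [0, -0.15, 0], "twist": [0, 0, 0], "fingers": 0}, {"delta_pos": [0, -0.15, 0], "twist": [0, 0, 0], "fingers": 0}, {"delta_pos": [0, 0, 0], "twist": [0, 0, 0], "fingers": 0}])

```text
time: 8.48
ee_pos: [572.5, -1.4, 106.7]
ee_rot: [0.0, 0.142, 0.99, 0.0]
wrist_force: [-0.2, 1.0, 5.2]
finger_gap: 0.3
gripper_force: 2.4
```

Request:
carry_out(series=[{"delta_pos": [0, -0.15, 0], "twist": [0, 0, 0], "fingers": 0}, {"delta_pos": [0, -0.15, 0], "twist": [0, 0, 0], "fingers": 0}, {"delta_pos": [0, -0.15, 0], "twist": [0, 0, 0], "fingers": 0}, {"delta_pos": [0, -0.15, 0], "twist": [0, 0, 0], "fingers": 0}, {"delta_pos": [0, 0, 0], "twist": [0, 0, 0], "fingers": 0}])

```text
time: 9.1
ee_pos: [570.8, -7.2, 106.6]
ee_rot: [0.0, 0.142, 0.99, -0.0]
wrist_force: [-0.1, 1.3, 4.9]
finger_gap: 0.4
gripper_force: 2.3
```

Run:
```python
from h import *
avg(3)
c=cam('wrist'); im=cv2.cvtColor(c[0],cv2.COLOR_RGB2BGR); c2=cam('top'); t=cv2.resize(cv2.cvtColor(c2[0],cv2.COLOR_RGB2BGR)[160:225,285:365],(640,520)[:2]);
cv2.imwrite('pics/w4.png',np.hstack([cv2.resize(im,(480,300)),cv2.resize(t,(320,300))]))
```

```text
t 9.25 F [0.58 0.34 4.81] sd [0.14 0.55 0.48] ctl [ 0.59 -4.53 31.62]
```

View pics/w4.png

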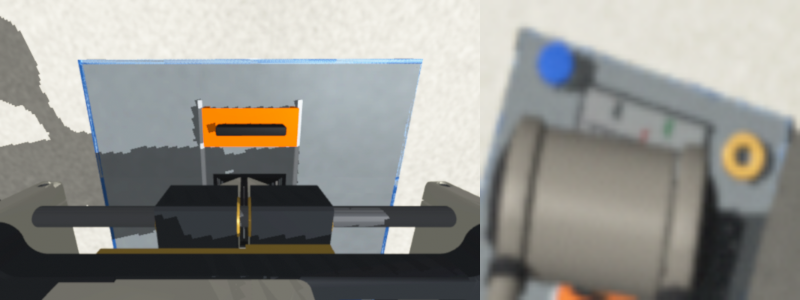

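The top crop still shows the red tip (643,133) and the green mark (668,126), about 6 original px (~15 mm) apart. So the wheel is turning the right way.

Request:
carry_out(series=[{"delta_pos": [0, 0, -0.4], "twist": [0, 0, 0], "fingers": 0}, {"delta_pos": [0, 0.55, 0], "twist": [0, 0, 0], "fingers": 0}, {"delta_pos": [0, 0.55, 0], "twist": [0, 0, 0], "fingers": 0}, {"delta_pos": [0, 0, 0.2], "twist": [0, 0, 0], "fingers": 0}, {"delta_pos": [0, 0, 0.1], "twist": [0, 0, 0], "fingers": 0}, {"delta_pos": [0, 0, 0.05], "twist": [0, 0, 0], "fingers": 0}, {"delta_pos": [0, 0, 0.04], "twist": [0, 0, 0], "fingers": 0}, {"delta_pos": [0, 0, 0], "twist": [0, 0, 0], "fingers": 0}])

```text
time: 10.35
ee_pos: [573.8, 3.6, 106.9]
ee_rot: [0.0, 0.142, 0.99, 0.0]
wrist_force: [-1.8, 1.7, 2.3]
finger_gap: 0.3
gripper_force: 1.4
```

Request:
carry_out(series=[{"delta_pos": [0, -0.15, 0], "twist": [0, 0, 0], "fingers": 0}, {"delta_pos": [0, -0.15, 0], "twist": [0, 0, 0], "fingers": 0}, {"delta_pos": [0, -0.15, 0], "twist": [0, 0, 0], "fingers": 0}, {"delta_pos": [0, -0.15, 0], "twist": [0, 0, 0], "fingers": 0}, {"delta_pos": [0, -0.15, 0], "twist": [0, 0, 0], "fingers": 0}, {"delta_pos": [0, -0.15, 0], "twist": [0, 0, 0], "fingers": 0}, {"delta_pos": [0, -0.15, 0], "twist": [0, 0, 0], "fingers": 0}, {"delta_pos": [0, 0, 0], "twist": [0, 0, 0], "fingers": 0}])

```text
time: 11.35
ee_pos: [570.9, -6.7, 106.7]
ee_rot: [0.0, 0.142, 0.99, -0.0]
wrist_force: [-2.0, 0.7, 4.6]
finger_gap: 0.3
gripper_force: 2.2
```

Request:
carry_out(series=[{"delta_pos": [0, 0, -0.4], "twist": [0, 0, 0], "fingers": 0}, {"delta_pos": [0, 0.55, 0], "twist": [0, 0, 0], "fingers": 0}, {"delta_pos": [0, 0.55, 0], "twist": [0, 0, 0], "fingers": 0}, {"delta_pos": [0, 0, 0.2], "twist": [0, 0, 0], "fingers": 0}, {"delta_pos": [0, 0, 0.1], "twist": [0, 0, 0], "fingers": 0}, {"delta_pos": [0, 0, 0.05], "twist": [0, 0, 0], "fingers": 0}, {"delta_pos": [0, 0, 0.04], "twist": [0, 0, 0], "fingers": 0}, {"delta_pos": [0, 0, 0], "twist": [0, 0, 0], "fingers": 0}])

```text
time: 12.35
ee_pos: [574.0, 4.1, 107.0]
ee_rot: [0.0, 0.142, 0.99, 0.0]
wrist_force: [-1.4, 1.2, 2.5]
finger_gap: 0.6
gripper_force: 1.2
```

Request:
carry_out(series=[{"delta_pos": [0, -0.15, 0], "twist": [0, 0, 0], "fingers": 0}, {"delta_pos": [0, -0.15, 0], "twist": [0, 0, 0], "fingers": 0}, {"delta_pos": [0, -0.15, 0], "twist": [0, 0, 0], "fingers": 0}, {"delta_pos": [0, -0.15, 0], "twist": [0, 0, 0], "fingers": 0}, {"delta_pos": [0, -0.15, 0], "twist": [0, 0, 0], "fingers": 0}, {"delta_pos": [0, -0.15, 0], "twist": [0, 0, 0], "fingers": 0}, {"delta_pos": [0, -0.15, 0], "twist": [0, 0, 0], "fingers": 0}, {"delta_pos": [0, 0, 0], "twist": [0, 0, 0], "fingers": 0}])

```text
time: 13.35
ee_pos: [571.1, -6.2, 106.8]
ee_rot: [0.0, 0.142, 0.99, 0.0]
wrist_force: [-0.5, 0.2, 4.6]
finger_gap: 0.5
gripper_force: 2.0
```

Run:
```python
from h import *
P=avg(3)
```

```text
t 13.5 F [-0.76  0.9   4.05] sd [0.13 0.31 0.17] ctl [ 0.59 -3.49 31.84]
```

Request:
carry_out(series=[{"delta_pos": [0, 0, -0.6], "twist": [0, 0, 0], "fingers": 0}, {"delta_pos": [0, 0, -4.0], "twist": [0, 0, 0], "fingers": 0}, {"delta_pos": [0, 0, -4.3], "twist": [0, 0, 0], "fingers": 0}, {"delta_pos": [-3.6, 0, -3.5], "twist": [0, 0, 0], "fingers": 0}, {"delta_pos": [-3.6, 0, 0], "twist": [0, 0, 0], "fingers": 0}, {"delta_pos": [0, 0, 0], "twist": [0, 0, 0], "fingers": 0}, {"delta_pos": [0, 0, 0], "twist": [0, 0, 0], "fingers": 0}])

```text
time: 14.38
ee_pos: [639.3, -26.2, 229.9]
ee_rot: [-0.001, 0.142, 0.99, 0.0]
wrist_force: [0.1, 0.1, 0.2]
finger_gap: 0.2
gripper_force: 0.0
```

Run:
```python
from h import *
P=avg(2); c=cam('wrist'); marks(c); P=ctl(observe()['ee_pos']); print(P)
print('to start tool cm', [P[0]-0.6, 7-P[1], P[2]-34.5])
```

```text
t 14.47 F [-0.48 -0.71 -0.49] sd [0.01 0.4  0.37] ctl [ 71.54  -3.4  155.35]
green px [307.  213.5] [305 208   5  12  60] tip px 311.0 206 [306 186  12  21 120]
green [ 88.63973124 -20.51876845   4.        ] tip [ 80.99033197 -16.4370001    3.5       ] tip-green y 4.0817683480876035
[ 71.69458261  -3.33298167 155.72105058]
to start tool cm [np.float64(71.09458260828593), np.float64(10.332981666855094), np.float64(121.22105057961363)]
```

Request:
carry_out(series=[{"delta_pos": [3.6, 0.3, 0], "twist": [0, 0, 0], "fingers": 0}, {"delta_pos": [3.5, 0.4, 2.0], "twist": [0, 0, 0], "fingers": 0}, {"delta_pos": [0, 0, 4.3], "twist": [0, 0, 0], "fingers": 0}, {"delta_pos": [0, 0, 4.0], "twist": [0, 0, 0], "fingers": 0}, {"delta_pos": [0, 0, 1.6], "twist": [0, 0, 0], "fingers": 0}, {"delta_pos": [0, 0, 0], "twist": [0, 0, 0], "fingers": 0}])

```text
time: 15.28
ee_pos: [573.6, 0.5, 111.5]
ee_rot: [-0.001, 0.142, 0.99, 0.0]
wrist_force: [0.3, -0.3, -0.2]
finger_gap: 0.4
gripper_force: 0.0
```

```bash
python3 -c "
from h import *
avg(3)"
```

```text
t 15.43 F [ 0.34  0.48 -0.22] sd [0.41 0.12 0.45] ctl [ 2.31  3.75 38.11]
```

Request:
carry_out(series=[{"delta_pos": [0.15, 0, 0.25], "twist": [0, 0, 0], "fingers": 0}, {"delta_pos": [0, 0, 0.2], "twist": [0, 0, 0], "fingers": 0}, {"delta_pos": [0, 0, 0.1], "twist": [0, 0, 0], "fingers": 0}, {"delta_pos": [0, 0, 0.05], "twist": [0, 0, 0], "fingers": 0}, {"delta_pos": [0, 0, 0.04], "twist": [0, 0, 0], "fingers": 0}, {"delta_pos": [0, 0, 0], "twist": [0, 0, 0], "fingers": 0}])

```text
time: 16.18
ee_pos: [572.9, 0.9, 106.1]
ee_rot: [0.001, 0.142, 0.99, 0.0]
wrist_force: [-0.9, 0.4, 6.1]
finger_gap: 0.3
gripper_force: 3.2
```

```bash
python3 -c "
from h import *
avg(3)"
```

```text
t 16.32 F [-1.07  0.39  6.39] sd [0.38 0.24 0.38] ctl [ 0.32  3.7  31.18]
```

A bit firm, so I back off 0.4 mm and then roll.

Request:
carry_out(series=[{"delta_pos": [0, 0, -0.04], "twist": [0, 0, 0], "fingers": 0}, {"delta_pos": [0, -0.15, 0], "twist": [0, 0, 0], "fingers": 0}, {"delta_pos": [0, -0.15, 0], "twist": [0, 0, 0], "fingers": 0}, {"delta_pos": [0, -0.15, 0], "twist": [0, 0, 0], "fingers": 0}, {"delta_pos": [0, -0.15, 0], "twist": [0, 0, 0], "fingers": 0}, {"delta_pos": [0, -0.03, 0], "twist": [0, 0, 0], "fingers": 0}, {"delta_pos": [0, 0, 0], "twist": [0, 0, 0], "fingers": 0}])

```text
time: 17.2
ee_pos: [571.2, -5.0, 106.5]
ee_rot: [0.001, 0.142, 0.99, 0.0]
wrist_force: [-1.1, 0.6, 4.4]
finger_gap: 0.4
gripper_force: 2.7
```

Request:
carry_out(series=[{"delta_pos": [0, 0, -0.6], "twist": [0, 0, 0], "fingers": 0}, {"delta_pos": [0, 0, -4.0], "twist": [0, 0, 0], "fingers": 0}, {"delta_pos": [0, 0, -4.3], "twist": [0, 0, 0], "fingers": 0}, {"delta_pos": [-3.6, 0, -3.5], "twist": [0, 0, 0], "fingers": 0}, {"delta_pos": [-3.6, 0, 0], "twist": [0, 0, 0], "fingers": 0}, {"delta_pos": [0, 0, 0], "twist": [0, 0, 0], "fingers": 0}, {"delta_pos": [0, 0, 0], "twist": [0, 0, 0], "fingers": 0}])

```text
time: 18.08
ee_pos: [639.0, -25.3, 229.0]
ee_rot: [-0.001, 0.142, 0.99, 0.0]
wrist_force: [-0.4, -0.6, -0.4]
finger_gap: 0.3
gripper_force: 0.0
```

Run:
```python
from h import *
P=avg(2); c=cam('wrist'); marks(c)
im=cv2.cvtColor(c[0],cv2.COLOR_RGB2BGR)[70:270,180:460]; cv2.imwrite('pics/w5.png',cv2.resize(im,None,fx=2.8,fy=2.8,interpolation=cv2.INTER_CUBIC))
```

```text
t 18.18 F [ 0.04  0.06 -0.02] sd [0.33 0.41 0.61] ctl [ 71.02  -2.71 154.37]
green px [306.5        214.34285714] [304 209   6  12  70] tip px 307.0 207 [301 186  12  22 126]
green [ 88.67935446 -20.28950548   4.        ] tip [ 81.20242535 -19.68576633   3.5       ] tip-green y 0.603739143110932
```

View pics/w5.png

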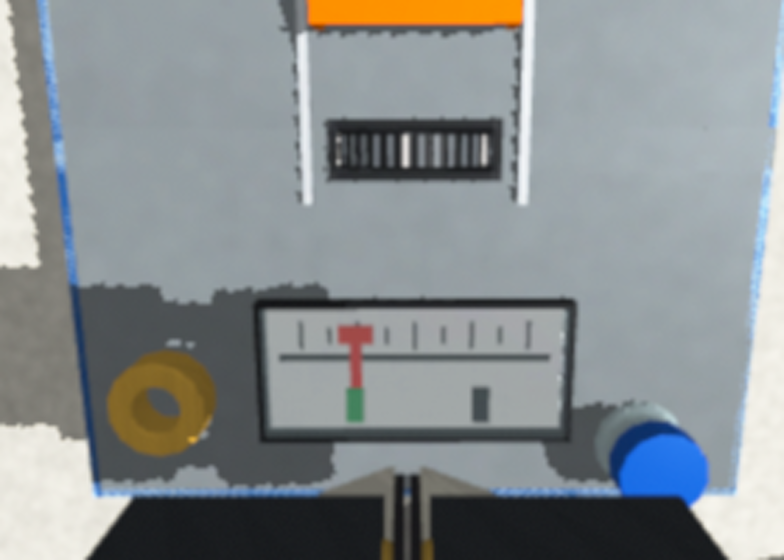

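The pointer tip (355,388) stands directly at the green mark (355,404), 0.6 mm off. Next is the guard.

Request:
carry_out(series=[{"delta_pos": [5.0, 0.2, 0], "twist": [0, 0, 0], "fingers": 0}, {"delta_pos": [5.0, 0.2, 0], "twist": [0, 0, 0], "fingers": 0}, {"delta_pos": [5.0, 0, 0], "twist": [0, 0, 0], "fingers": 0}, {"delta_pos": [0, 0, 0], "twist": [0, 0, 0], "fingers": 0}, {"delta_pos": [0, 0, 4.0], "twist": [0, 0, 0], "fingers": 0}, {"delta_pos": [0, 0, 4.0], "twist": [0, 0, 0], "fingers": 0}, {"delta_pos": [0, 0, 3.0], "twist": [0, 0, 0], "fingers": 0}, {"delta_pos": [0, 0, 0], "twist": [0, 0, 0], "fingers": 0}])

```text
time: 19.23
ee_pos: [496.4, 20.6, 118.3]
ee_rot: [-0.002, 0.142, 0.99, -0.0]
wrist_force: [-0.0, -0.3, 0.6]
finger_gap: 0.6
gripper_force: 0.0
```

```bash
python3 -c "
from h import *
avg(3)"
```

```text
t 19.38 F [ 0.23 -0.26  0.22] sd [0.42 0.13 0.31] ctl [-77.11   1.44  45.53]
```

Request:
carry_out(series=[{"delta_pos": [0, 0, 0.35], "twist": [0, 0, 0], "fingers": 0}, {"delta_pos": [-0.8, 0, 0], "twist": [0, 0, 0], "fingers": 0}, {"delta_pos": [-0.8, 0, 0], "twist": [0, 0, 0], "fingers": 0}, {"delta_pos": [-0.9, 0, 0], "twist": [0, 0, 0], "fingers": 0}, {"delta_pos": [-0.9, 0, 0], "twist": [0, 0, 0], "fingers": 0}, {"delta_pos": [-0.9, 0, 0], "twist": [0, 0, 0], "fingers": 0}, {"delta_pos": [-0.8, 0, 0], "twist": [0, 0, 0], "fingers": 0}, {"delta_pos": [-0.8, 0, 0], "twist": [0, 0, 0], "fingers": 0}])

```text
time: 20.38
ee_pos: [554.1, 3.9, 116.2]
ee_rot: [-0.0, 0.142, 0.99, 0.0]
wrist_force: [-0.3, 1.5, 1.4]
finger_gap: 0.4
gripper_force: 1.1
```

```bash
python3 -c "
from h import *
avg(3)"
```

```text
t 20.52 F [-0.18  0.7  -0.65] sd [0.09 0.18 0.18] ctl [-17.9    1.26  41.24]
```

Request:
carry_out(series=[{"delta_pos": [-0.15, 0, 0], "twist": [0, 0, 0], "fingers": 0}, {"delta_pos": [-0.15, 0, 0], "twist": [0, 0, 0], "fingers": 0}, {"delta_pos": [-0.1, 0, 0], "twist": [0, 0, 0], "fingers": 0}, {"delta_pos": [0, 0, 0], "twist": [0, 0, 0], "fingers": 0}])

```text
time: 21.02
ee_pos: [557.4, 2.9, 116.3]
ee_rot: [-0.0, 0.142, 0.99, -0.0]
wrist_force: [-2.0, 0.6, -0.0]
finger_gap: 0.4
gripper_force: 0.9
```

```bash
python3 -c "
from h import *
avg(3)"
```

```text
t 21.18 F [-1.92  0.7   0.45] sd [0.1  0.65 0.47] ctl [-15.1    1.28  41.28]
```

Commanded 4 mm, moved 2.8 mm, with the force just building. One more nudge to find the stop.

Request:
carry_out(series=[{"delta_pos": [-0.15, 0, 0], "twist": [0, 0, 0], "fingers": 0}, {"delta_pos": [-0.15, 0, 0], "twist": [0, 0, 0], "fingers": 0}, {"delta_pos": [0, 0, 0], "twist": [0, 0, 0], "fingers": 0}])

```text
time: 21.55
ee_pos: [560.0, 2.1, 116.3]
ee_rot: [-0.001, 0.142, 0.99, 0.0]
wrist_force: [-4.6, 0.3, 2.6]
finger_gap: 0.6
gripper_force: 2.3
```

```bash
python3 -c "
from h import *
avg(3)"
```

```text
t 21.7 F [-5.11  0.81  2.43] sd [0.18 0.3  0.23] ctl [-12.4    1.31  41.26]
```

Request:
carry_out(series=[{"delta_pos": [0.8, 0, 0], "twist": [0, 0, 0], "fingers": 0}, {"delta_pos": [0, 0, -4.0], "twist": [0, 0, 0], "fingers": 0}, {"delta_pos": [0, 0, -4.3], "twist": [0, 0, 0], "fingers": 0}, {"delta_pos": [-3.6, 0, -3.0], "twist": [0, 0, 0], "fingers": 0}, {"delta_pos": [-5, 0, 0], "twist": [0, 0, 0], "fingers": 0}, {"delta_pos": [-0.6, 0, 0], "twist": [0, 0, 0], "fingers": 0}, {"delta_pos": [0, 0, 0], "twist": [0, 0, 0], "fingers": 0}, {"delta_pos": [0, 0, 0], "twist": [0, 0, 0], "fingers": 0}])

```text
time: 22.7
ee_pos: [640.0, -21.2, 229.3]
ee_rot: [-0.0, 0.142, 0.99, 0.0]
wrist_force: [0.5, 0.3, 0.1]
finger_gap: -0.0
gripper_force: 0.0
```

Run:
```python
from h import *
P=avg(2); c=cam('wrist'); marks(c)
h=cv2.cvtColor(c[0],cv2.COLOR_RGB2HSV); o=cv2.inRange(h,(5,200,80),(16,255,255)); o[:, :270]=0; o[:,380:]=0; o[170:]=0
q=np.argwhere(o>0)[:,::-1]; rr=cv2.minAreaRect(np.array([plane(c,x,93.5)[:2] for x in q],np.float32)); print(rr,ctl(np.r_[rr[0],93.5]))
im=cv2.cvtColor(c[0],cv2.COLOR_RGB2BGR)[70:270,180:460]; cv2.imwrite('pics/w6.png',cv2.resize(im,None,fx=2.8,fy=2.8,interpolation=cv2.INTER_CUBIC))
```

```text
t 22.8 F [0.06 0.08 0.2 ] sd [0.1  0.3  0.18] ctl [ 71.17   1.48 154.61]
green px [302.21666667 214.06666667] [300 208   6  12  60] tip px 302.5 206 [297 186  12  21 131]
green [ 88.88788917 -20.37797642   4.        ] tip [ 80.65865505 -19.94996601   3.5       ] tip-green y 0.4280104057214267
((576.9518432617188, -3.7826004028320312), (64.03166198730469, 20.64885711669922), 67.3994369506836) [ 5.56441695  0.39799836 18.5       ]
```

View pics/w6.png

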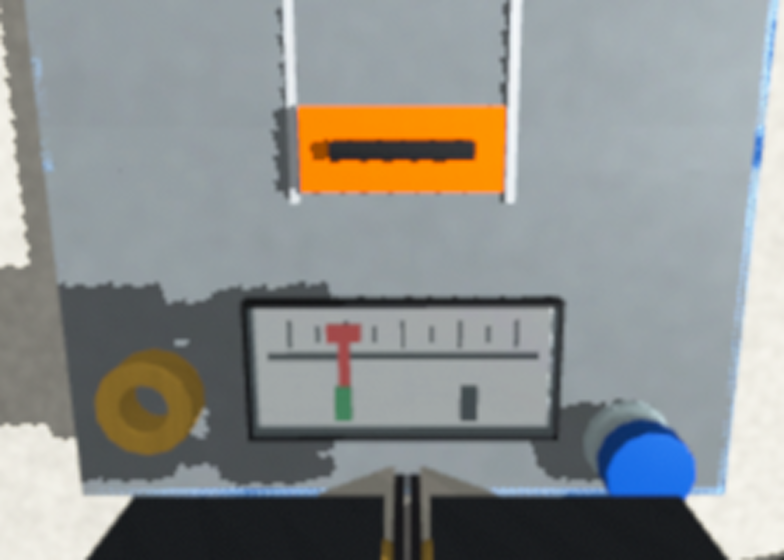

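The pointer tip (343,387) is still on the green mark (343,403). The guard is over the dial with its ridge at (402,150). I'll check the ridge against its starting position.

Run:
```python
from h import *
c=cam('wrist'); h=cv2.cvtColor(c[0],cv2.COLOR_RGB2HSV)
m=cv2.inRange(h[108:138,290:362],(0,0,0),(179,255,60)); n,l,st,ce=cv2.connectedComponentsWithStats(m)
i=1+np.argmax(st[1:,4]); r=ce[i]+[290,108]; print(st[i],r,ctl(plane(c,r,106.5)),depthpt(c,r))
o=cv2.inRange(h,(3,150,120),(18,255,255)); col=np.nonzero(o[90:160,345:355].any(1))[0]+90
for v in (col.min()-.5,col.max()+.5): print('roof edge x',ctl(plane(c,(350,v),93.5)))
```

```text
[  8  13  50   6 251] [322.4501992  123.03187251] [ 0.93631268  0.27373884 31.5       ] [572.49198117  -2.61358878 105.47597562]
roof edge x [-11.66282418  23.88366097  18.5       ]
roof edge x [13.54379808 24.4217032  18.5       ]
```

```bash
python3 -c "
from station import *
print(close_job())"
```

```text
the job is handed in; nothing more can be done
None
```

I handed the job in with the pointer about 0.5 mm from the green mark and the guard back over the dial to within about 1 mm. The highest wheel load I read was about 6.4 N, I saw no bystander move, and the arm clock read about 23 s. I got no verdict back.

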